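# Release a mixed jar and uncover it

### The job

The mixing run is over. Raise the red-knobbed lever on the mixer's head all the way so that the hold-down foot comes up off the jar, and only then lift the loose white cover off the jar by its green tab and set it down (do not drop it) flat, right way up, with its round part wholly inside the rim of the dark steel tray. Leave the lever up, the jar upright in its place on the mixer, and everything else where it stands.

Things in the scene. Friction and masses are not known exactly. Their poses are not given: they have to be found in the camera images.
- mixer: White jar mixer, fixed to the table. Origin: on the table, straight below the centre of the jar's place. x points from its open front to its back (away from the robot at yaw 0), y to its left, z up. Base: x -70..100, y -65..135, 30 mm high. Column on the left: x 5..55, y 79..121 mm. Four 8 mm high steel studs round the jar, which stands at 30 mm.
- head (a point): Middle of the lower front edge of the mixer's white head, above the jar; in the mixer's frame (-30, 0, 185) mm. The head spans x -30..55, y -30..125, z 185..255 mm. A vertical gripper on the cover's tab would hit it: tilt the tool 30 to 40 degrees, coming in from the front (-x).
- lever (a joint): Lever on the head's right (-y) side, rad. 0 = down (arm 30 degrees below level, pointing to the mixer's front), 1.5 = up stop (56 degrees above level). Growing = knob rises. Stays where it is left (stiff hinge, about 0.12 N m: 1.3 N at the knob). It is geared to the hold-down foot, which rises 24 mm per rad (36 mm in all).
- pivot (a point): Point on the lever's hinge axis (the axis is the mixer's y axis), level with the lever's knob along y; in the mixer's frame (0, -50, 215) mm. The knob's centre moves on a circle of 90 mm radius about it, in the mixer's x-z plane.
- knob (a point): Centre of the lever's red knob: a cylinder 17 mm in diameter and 24 mm long lying along the mixer's y axis, to be pinched across its two flat ends; 90 mm from the pivot.
- foot_pad (a point): Centre of the underside of the black hold-down foot (30 mm in diameter), which hangs below the head over the cover's centre; 2.5 mm above the cover's top with the lever at 0, 38.5 mm above it with the lever at 1.5.
- jar: Loose amber jar, 66 mm in diameter, 70 mm high, its neck 60 mm in diameter; standing on the mixer base (30 mm above the table). Origin: centre of its underside; z up. About 0.35 kg.
- cover: Loose white slip-on cover, 70 mm in diameter, 16 mm high, about 60 g, with a green tab along its -x axis. Origin: centre of its lower rim; z up; it sits 58 mm above the jar's origin. Its 12 mm deep skirt goes round the jar's neck with 2 mm play: raise it at least 13 mm straight up before moving it sideways.
- tab (a point): Point on the cover's green tab to pinch across (along y): 60 mm from the cover's centre along its -x axis and 26 mm above its origin. The tab is a bar 10 mm wide (y), x -33..-73 mm, z 8..32 mm in the cover's frame.
- tray: Dark grey steel tray, fixed, 190 (x) x 170 (y) mm. Origin: centre of its underside; floor 6 mm up, rim 4 mm wide and 10 mm high.
- blue_tray: Blue plastic tray of the same size and origin as the steel tray, fixed, with the two small amber bottles on it. Not to be used.
- bottle_a: Small amber bottle with red cap, 36 mm in diameter, 70 mm high, on the blue tray; origin at the centre of its underside. Leave alone.
- bottle_b: Small amber bottle with white cap, 36 mm in diameter, 60 mm high, on the blue tray; origin at the centre of its underside. Leave alone.
- beaker: Glass beaker, 68 mm in diameter, 90 mm high; origin at the centre of its underside. Leave alone.
- spare_jar: Closed white jar, 60 mm in diameter, 65 mm high; origin at the centre of its underside. Leave alone.
- spatula: Spatula, 180 mm long, lying on the table along its x axis; origin near its middle. Leave alone.

How it is judged (in metres and radians):
On the way, in this order (a step that is already met when the one before it is completed fails the run):
1. the lever is raised (joint above 1.2 rad) while the cover still sits on the jar (value of joint lever above 1.2 rad and horizontal distance between cover and jar below 0.008 m and z of cover in the frame of jar below 0.066 m), for 0.1 s.
2. the cover is off the jar (more than 80 mm aside), with the lever still up (value of joint lever above 1.2 rad and horizontal distance between cover and jar above 0.08 m), for 0.1 s.
At the end, for the whole second after the job is handed in: Lever above 1.2 rad; cover at rest, right way up (within 0.1 rad) on the floor of the steel tray, its centre within 57 mm (tray x) and 47 mm (tray y) of the tray's centre, which keeps its round part inside the rim; jar upright on the mixer, within 12 mm of its place (value of joint lever above 1.2 rad and x of cover in the frame of tray between -0.057 and 0.057 m and y of cover in the frame of tray between -0.047 and 0.047 m and z of cover in the frame of tray between 0.003 and 0.01 m and angle between each of cover, jar's own z axis and vertical below 0.1 rad and linear speed of cover below 0.02 m/s and horizontal distance between jar and mixer below 0.012 m and z of jar in the frame of mixer below 0.036 m); the robot touches nothing.
It fails at once if the cover falls freely faster than 0.5 m/s (dropped from more than about 12 mm, or thrown) (linear speed of cover above 0.5 m/s and contact force between cover and the fingers below 0.05 N).
It fails at once if the jar is tipped by more than 0.3 rad (angle between jar's own z axis and vertical above 0.3 rad).
It fails at once if a bystander (bottle, beaker, spare jar, spatula) is moved by more than 20 mm (distance of any of bottle_a, bottle_b, beaker, spare_jar, spatula from where it was at the start of the episode above 0.02 m).
It also fails if it takes over 61 s, if anything falls off the work surface, if the arm or the gripper's body presses on something with over 40 N, if the wrist force passes 120 N, or if a joint passes its speed limit or range.

### The arm

A 6-joint arm with a two-finger parallel gripper is mounted at the origin on the work surface. World frame = base frame: x ahead of the robot, y to its left, z up, the work surface at z = 0. Lengths are in mm, angles in degrees, forces in N, time in s.
With the tool pointing down it reaches from about 350 to 850 mm from the base axis. Payload 8.1 kg.
Tool frame: the origin (TCP) lies on the centre line of the jaws, within the pads' length; the fingertips stand 19 mm ahead of it and the grasp point (between the pads) is the TCP (r.tip_reach is the z of the fingertips in the tool frame, in mm); z points along the fingers, y is the line along which they close (so a half turn about z gives the same grasp; the last joint's range is limited). The gripper opens to 85 mm and grips with 20 to 120 N. Pads are 22 mm wide; open, the fingers measure 114 mm over their backs; the gripper's body (76 mm by 85 mm) begins 54 mm behind the grasp point. The pads swing forward as they close: fully open they stand 13 mm farther back than shut.
Start: joints at [67.529, 7.471, 85.268, -0, 87.261, -4.893], TCP at [181.184, 571.994, 220.492] pointing down, gripper open.
Joint ranges: [-169.43, 169.43], [-51.17, 129.36], [1.28, 143.12], [-76.62, 256.62], [0, 156.53], [-152.29, 152.29]. Speed limits (degrees/s): [136.94, 136.94, 159.86, 180, 180, 180].

### API

Orientations are given as [roll, pitch, yaw] about the fixed x, y, z axes, in that order (R = Rz(yaw) Ry(pitch) Rx(roll)).
In Python, from bench import r gives the robot as it stands. The module is installed in compiled form; this text tells all that it offers.
- The arm moves only by the shell command python3 -m handwheel 'ROWS' [FORCE]. ROWS is JSON, a list of rows, each a list of 7 numbers: the shift along the tool's x, y, z in m, then the turn, a rotation vector about the tool's x, y, z in degrees, then the finger opening in m, from 0 to 0.0854. In form: [[tx, ty, tz, ax, ay, az, claw], ...]. A call has 1 to 8 rows; each row shifts and turns the commanded pose from where the row before left it, along the tool's axes as they then stand; what a row does not reach is not made up. A row lasts 1/12 s, in which the tool goes at most 41.7 mm and 7.16 degrees, less where a joint would pass 70% of its speed; a pose out of reach is approached as far as the arm can. A call with a gripper value outside its range is refused whole. The fingers move at their own pace and stop on an object; FORCE is the grip in N (left out, the last holds). Time passes only in rows, so rows that do not move let the fingers close. It gives the time, the measured TCP pose, the force, the opening and the grip force at its end, in the units of the state.
- r.sense(): the state, without advancing time (a new reading comes with each control period).
- r.snapshot(name): name is "side" or "top"; returns (picture, depth): 420x560x3 uint8, blue, green, red; 420x560 float32, mm along the optical axis (not along the pixel's ray), 0 where there is no reading.
- r.calibration(name): a dict with "vfov" (degrees; the focal length in pixels is half the picture's height over the tangent of half this angle, whatever the lens; pixels are square), "cx", "cy" (the principal point, pixels), "dist" ([k1, k2, p1, p2, k3] as OpenCV has them; the pictures are not rectified), "rvec" (rotation vector, rad) and "tvec" (3), from world to camera coordinates, as OpenCV has them. Camera axes: x right, y down, z forward; pixel columns grow to the right and rows downward; lengths in mm; the calibration is good to about 2 mm. A picture is of the moment at which its call begins. calibration takes no time and is no camera call.
- r.hand_in(): hands the job in; it is judged then, once.
The state is a dict: "time": time; "joint_pos": joint angles; "qd": joint speeds; "joint_efforts": joint torques, N m; "tool_pos": TCP position; "tcp_rot": TCP orientation; "ft_force": force on the tool from outside, world axes, zero at the start; "wrist_torque": the same for the moment, N m; "finger_gap": finger opening in mm; "grip_force": force on a finger pad.
Only numpy, scipy, OpenCV 4.12 (cv2) and the standard library are available. Lean on these libraries where they do the work, as an engineer would, in place of code of your own. Each camera call takes 0.05 s, during which the arm holds its last target. There are 200 camera calls.

## Working session

There is one attempt and no reset: what is moved stays moved. The work goes in short steps, Python scripts to look and compute and a shell command to move; the robot and the scene stay as the last step left them, time stands still between calls to the robot, and variables do not carry over. Pictures are saved under pics/ and viewed, at most 10 in all, crops included, and the job is handed in when it is done.

```bash
mkdir -p pics
cat > h.py <<'E'
import numpy as np, cv2
from bench import r
from scipy.spatial.transform import Rotation as R
def cam(n):
    c=r.calibration(n); f=210/np.tan(np.radians(c["vfov"]/2))
    K=np.array([[f,0,c["cx"]],[0,f,c["cy"]],[0,0,1]]); return K,np.array(c["dist"],float),R.from_rotvec(np.ravel(c["rvec"])).as_matrix(),np.ravel(c["tvec"])
def pts(n,uv,z):
    "world points of pixels with depths z"
    K,d,M,t=cam(n); p=cv2.undistortPoints(np.array(uv,float).reshape(-1,1,2),K,d).reshape(-1,2)
    return (np.c_[p,np.ones(len(p))]*np.ravel(z)[:,None]-t)@M
def cloud(n,D):
    v,u=np.mgrid[:420,:560]; return pts(n,np.c_[u.ravel(),v.ravel()],D.ravel()).reshape(420,560,3)
def proj(n,P):
    K,d,M,t=cam(n); return cv2.projectPoints(np.array(P,float).reshape(-1,1,3),M,t,K,d)[0].reshape(-1,2)
E
python3 - <<'E'
from h import *
for n in("side","top"):
    p,D=r.snapshot(n); cv2.imwrite(f"pics/{n}0.png",p); np.save(f"{n}0.npy",D)
    K,d,M,t=cam(n); print(n,-M.T@t,M[2])
print(r.sense())
E
```

```text
side [  514.40732731 -1017.86218181   825.72203625] [ 0.10236522  0.8323629  -0.54469566]
top [ 417.07412152    7.91105128 1404.66267963] [ 0.15362191 -0.00107131 -0.98812912]
{'time': 0.1, 'joint_pos': array([ 6.75258631e+01,  7.51404398e+00,  8.53233299e+01,  1.25798806e-03,
        8.72592161e+01, -4.89490370e+00]), 'qd': array([-0.01980551, -0.15694911, -0.20055686,  0.06211237, -0.00585029,
        0.01092307]), 'joint_efforts': array([ 1.61020813e-03, -5.70957720e+01, -5.01939690e+01, -6.96659208e-05,
        8.24944640e-03, -3.01557179e-05]), 'tool_pos': array([181.01090921, 571.51710599, 219.51252328]), 'tcp_rot': array([-1.79903870e+02, -9.49371797e-03,  1.62420698e+02]), 'ft_force': array([ 0.23488858,  0.41340319, -0.60595704]), 'wrist_torque': array([-0.00185319,  0.02674171,  0.04718441]), 'grip_force': 0.0, 'finger_gap': 85.29552833637857}
```

View pics/side0.png

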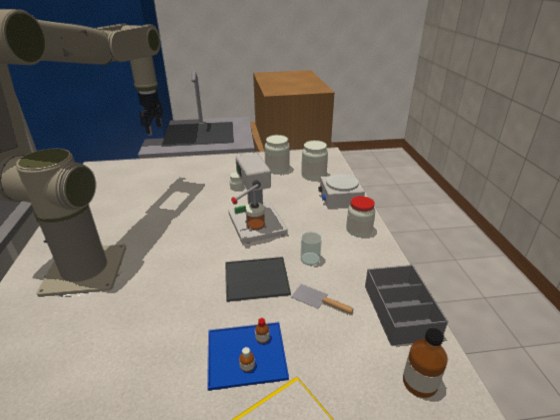

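View pics/top0.png

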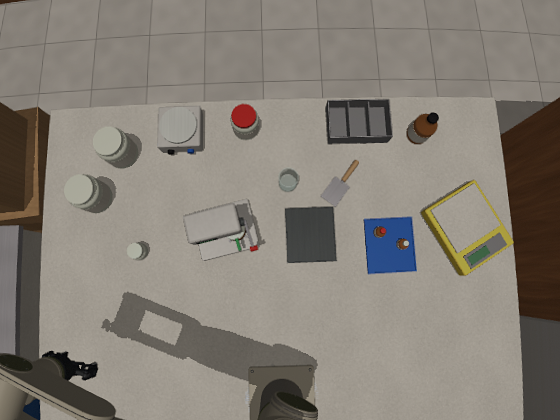

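The side view shows the mixer at (255,210), its red knob at (235,200), the tab at (240,210) and the steel tray at (257,278). The top view shows the head at (213,223), the knob at (254,248), the tab at (240,243) and the tray at (311,235). I'll enlarge the mixer in both.

Run:
```python
from h import *
a=cv2.imread("pics/side0.png")[145:250,205:305]; b=cv2.imread("pics/top0.png")[190:270,175:345]
A=cv2.resize(a,None,fx=5,fy=5,interpolation=2); B=cv2.resize(b,None,fx=4.7,fy=4.7,interpolation=2)
cv2.imwrite("pics/a.png",A);cv2.imwrite("pics/b.png",B)
for n in("side","top"):
    p=cv2.imread(f"pics/{n}0.png");C=cloud(n,np.load(f"{n}0.npy")); h=cv2.cvtColor(p,cv2.COLOR_BGR2HSV)
    H,S,V=[h[...,i].astype(int) for i in range(3)]
    W=(C[...,0]>250)&(C[...,0]<800)&(abs(C[...,1])<450)
    red=W&((H<8)|(H>172))&(S>150)&(V>70)&(C[...,2]>100); gr=W&(H>45)&(H<85)&(S>120)&(C[...,2]>60)
    for k,m in(("red",red),("green",gr)):
        q=C[m]; print(n,k,len(q),q.mean(0).round(1),q.min(0).round(),q.max(0).round())
    hd=W&(C[...,2]>235)&(C[...,2]<275)&(S<60)
    if n=="top":
        rc=cv2.minAreaRect(C[hd][:,:2].astype(np.float32)); print("head",hd.sum(),rc,cv2.boxPoints(rc).round(),np.median(C[hd][:,2]))
        tr=W&(V<90)&(S<80)&(C[...,2]<30)&(C[...,1]<0)
        num,l,st,_=cv2.connectedComponentsWithStats(tr.astype(np.uint8));i=1+st[1:,4].argmax()
        rc=cv2.minAreaRect(C[l==i][:,:2].astype(np.float32));print("tray",st[i],rc,np.median(C[l==i][:,2]))
```

```text
side red 16 [494.8  67.  180.3] [489.  59. 175.] [499.  81. 184.]
side green 12 [512.9 121.3 116.1] [500. 114. 113.] [528. 134. 119.]
top red 32 [488.5  67.1 260.3] [417.   8. 179.] [ 499.   82. 1405.]
top green 28 [508.7 128.6 177.9] [417.   8. 116.] [ 527.  226. 1405.]
head 1638 ((564.1993408203125, 187.2078399658203), (88.05186462402344, 156.57801818847656), 12.707948684692383) [[504. 254.]
 [538. 101.]
 [624. 121.]
 [590. 273.]] 254.54390289147938
tray [ 285  207   52   56 2629] ((546.4498901367188, -114.59552001953125), (188.1757049560547, 167.54165649414062), 0.7002526521682739) 6.295781038527722
```

View pics/a.png

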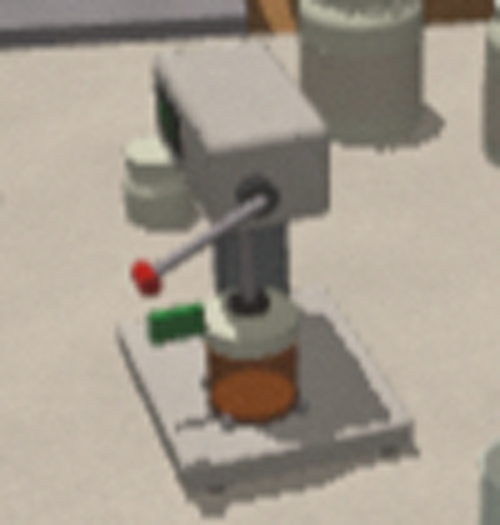

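View pics/b.png

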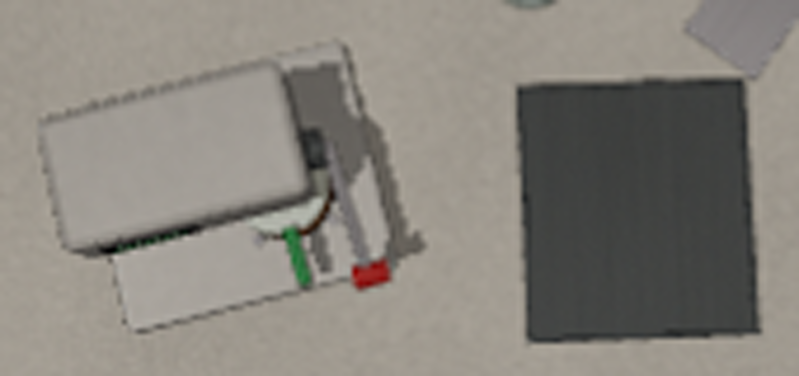

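The crops show the foot on the cover and the lever down. The tab runs from (236.9,239.4) to (239.7,250.4) in full top-view pixels, and the knob is at (253.9,248.5). Head fit: yaw about 12.8°, mixer origin near (562,138).

```bash
cat >> h.py <<'E'
def plane(n,uv,z):
    K,d,M,t=cam(n); c=-M.T@t; q=pts(n,uv,np.ones(len(uv)))-c
    return c+q*((z-c[2])/q[:,2])[:,None]
YAW=12.8; O=np.array([562.5,138.1,0])
def mx(p): return O+R.from_euler('z',YAW,degrees=True).apply(p)
def tool(tilt,yaw=YAW):   # tool y = +mixer y, z = forward/down
    c=np.array([np.sin(np.radians(tilt)),0,-np.cos(np.radians(tilt))]); y=np.array([0,1,0])
    return R.from_euler('z',yaw,degrees=True)*R.from_matrix(np.c_[np.cross(y,c),y,c])
def delta(p,Rt,P=None,Q=None):
    s=r.sense(); P=s["tool_pos"] if P is None else P; Q=R.from_euler('xyz',s["tcp_rot"],degrees=True) if Q is None else Q
    print("shift mm tool",Q.inv().apply(p-P).round(1),"turn deg",np.degrees((Q.inv()*Rt).as_rotvec()).round(2))
E
python3 - <<'E'
from h import *
e=plane("top",[[236.9,239.4],[239.7,250.4]],120); print("tab",e,np.degrees(np.arctan2(*(e[0]-e[1])[[1,0]])))
print("knob",plane("top",[[253.9,248.5]],176),mx([-77.9,-50,170]),"tab model",mx([-60,0,114]))
print("knob side",proj("side",[mx([-77.9,-50,170]),mx([-60,0,114]),mx([-73,-5,120])]),proj("top",[mx([-77.9,-50,178]),mx([-33,0,120]),mx([-73,0,120])]))
s=r.sense();Rt=tool(40);k=mx([-77.9,-50,170]);pre=k-70*Rt.apply([0,0,1])
print(pre); delta(pre,Rt)
E
```

```text
tab [[525.89631656 126.56215802 120.        ]
 [491.02115446 118.32704498 120.        ]] 13.285955411116182
knob [[492.33000687  70.69560673 176.        ]] [497.61329018  72.08390432 170.        ] tab model [503.99103874 124.80709014 114.        ]
knob side [[234.68012038 201.64667011]
 [237.25651703 207.50686999]
 [233.82769832 207.45857707]] [[253.36375584 246.7123762 ]
 [235.54071846 238.03788978]
 [238.55499188 250.33756694]]
[453.7363156   62.11530028 223.62311102]
shift mm tool [-413.8 -403.2   -3.5] turn deg [-10.69 -39.08 -29.09]
```

```bash
python3 -m handwheel '[[-0.026,-0.025,0,0,0,0,0.05],[-0.026,-0.025,0,0,0,0,0.05],[-0.026,-0.025,0,0,0,0,0.05],[-0.026,-0.025,0,0,0,0,0.05],[-0.026,-0.025,0,0,0,0,0.05],[-0.026,-0.025,0,0,0,0,0.05],[-0.026,-0.025,0,0,0,0,0.05],[-0.026,-0.025,0,0,0,0,0.05]]' 40
python3 -m handwheel '[[-0.026,-0.025,0,0,0,0,0.05],[-0.026,-0.025,0,0,0,0,0.05],[-0.026,-0.025,0,0,0,0,0.05],[-0.026,-0.025,0,0,0,0,0.05],[-0.026,-0.025,0,0,0,0,0.05],[-0.026,-0.025,0,0,0,0,0.05],[-0.026,-0.025,0,0,0,0,0.05],[0,0,0,0,0,0,0.05]]'
python3 -m handwheel '[[0,0,0,-1.34,-4.89,-3.64,0.05],[0,0,0,-1.34,-4.89,-3.64,0.05],[0,0,0,-1.34,-4.89,-3.64,0.05],[0,0,0,-1.34,-4.89,-3.64,0.05],[0,0,0,-1.34,-4.89,-3.64,0.05],[0,0,0,-1.34,-4.89,-3.64,0.05],[0,0,0,-1.34,-4.89,-3.64,0.05],[0,0,0,-1.34,-4.89,-3.64,0.05]]'
python3 -m handwheel '[[0,0,0,0,0,0,0.05],[0,0,0,0,0,0,0.05]]'
python3 - <<'E'
from h import *
Rt=tool(40);k=mx([-77.9,-50,170])+[-2,-1,0]
delta(k-70*Rt.apply([0,0,1]),Rt);delta(k,Rt);print(r.sense()["joint_pos"])
p,D=r.snapshot("top");q,D2=r.snapshot("side")
cv2.imwrite("pics/c.png",np.hstack([cv2.resize(p[180:280,180:280],(400,400),interpolation=2),cv2.resize(q[130:230,180:280],(400,400),interpolation=2)]))
E
```

```text
time: 0.77
tool_pos: [319.3, 316.8, 220.1]
tcp_rot: [-180.0, -0.0, 162.4]
ft_force: [0.2, 0.5, 0.0]
finger_gap: 50.1
grip_force: 0.0
time: 1.43
tool_pos: [441.6, 91.5, 220.2]
tcp_rot: [-179.9, 0.1, 162.1]
ft_force: [-0.1, 0.9, 0.1]
finger_gap: 49.7
grip_force: 0.0
time: 2.1
tool_pos: [491.1, 109.6, 215.8]
tcp_rot: [180.0, 37.8, -167.0]
ft_force: [-0.5, 0.0, 1.0]
finger_gap: 50.1
grip_force: 0.0
time: 2.27
tool_pos: [490.1, 108.6, 216.1]
tcp_rot: [179.8, 37.5, -167.5]
ft_force: [-0.7, -0.4, -0.8]
finger_gap: 50.1
grip_force: 0.0
shift mm tool [ 33.3 -37.9 -35.2] turn deg [ 0.01 -2.48 -0.22]
shift mm tool [ 30.2 -37.9  34.7] turn deg [ 0.01 -2.48 -0.22]
[   1.42280581  -51.10234846  138.4469484     8.35155191   55.97151999
 -103.54425302]
```

View pics/c.png

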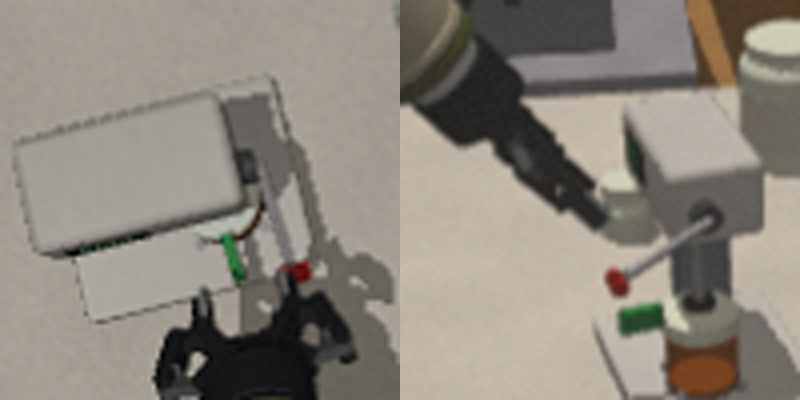

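The top half shows the fingers at about (200–290, 300) in the crop, just short of the tab and the knob at (298,270). The arm is at joint 2's limit because a 40° tilt folds it too far here. I'll use 20° for the knob.

```bash
python3 -m handwheel '[[-0.01,0,-0.02,0,0,0,0.05],[0,0,-0.01,0,5.8,0,0.05],[0,0,0,0,5.8,0,0.05],[0,0,0,0,5.8,0,0.05],[0,0,0,0,0,0,0.05],[0,0,0,0,0,0,0.05]]'
python3 - <<'E'
from h import *
Rt=tool(20);k=mx([-77.9,-50,170])+[-2,-1,0]
delta(k-60*Rt.apply([0,0,1]),Rt);delta(k,Rt);print(r.sense()["joint_pos"])
E
```

```text
time: 2.87
tool_pos: [485.7, 108.0, 247.2]
tcp_rot: [179.9, 20.0, -167.3]
ft_force: [-0.9, -0.1, -0.5]
finger_gap: 49.8
grip_force: 0.0
shift mm tool [ 25.  -38.3  13. ] turn deg [ 0.06  0.02 -0.06]
shift mm tool [ 25.  -38.3  73. ] turn deg [ 0.06  0.02 -0.06]
[  4.41524775 -31.04390171 118.21914199   3.05305323  73.03246628
 -98.71994464]
```

```bash
python3 -m handwheel '[[0.0125,-0.0192,0.0,0,0,0,0.05],[0.0125,-0.0191,0.01,0,0,0,0.05],[0,0,0.02,0,0,0,0.05],[0,0,0.02,0,0,0,0.05],[0,0,0.013,0,0,0,0.05],[0,0,0.01,0,0,0,0.05],[0,0,0,0,0,0,0.05],[0,0,0,0,0,0,0.05]]'
python3 - <<'E'
from h import *
Rt=tool(20);k=mx([-77.9,-50,170])+[-2,-1,0]
delta(k,Rt)
p,D=r.snapshot("top");q,D2=r.snapshot("side")
cv2.imwrite("pics/d.png",np.hstack([cv2.resize(p[210:270,215:275],(400,400),interpolation=2),cv2.resize(q[160:230,200:270],(400,400),interpolation=2)]))
E
```

```text
time: 3.53
tool_pos: [494.9, 70.8, 170.7]
tcp_rot: [179.9, 20.2, -167.2]
ft_force: [0.0, 0.7, -0.5]
finger_gap: 49.7
grip_force: 0.0
shift mm tool [-0.5  0.1  0.9] turn deg [ 0.04  0.21 -0.04]
```

View pics/d.png

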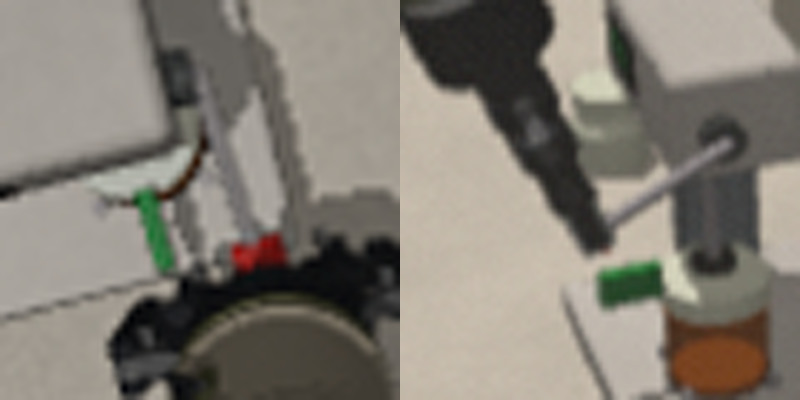

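The knob (258,250 in the left crop) sits between the fingers, and in the side view the fingers cover it. Closing on it now.

```bash
python3 -m handwheel '[[0,0,0,0,0,0,0.03],[0,0,0,0,0,0,0.03],[0,0,0,0,0,0,0.03],[0,0,0,0,0,0,0.015],[0,0,0,0,0,0,0.015],[0,0,0,0,0,0,0.015],[0,0,0,0,0,0,0.015],[0,0,0,0,0,0,0.015]]' 30
python3 - <<'E'
from h import *
s=r.sense()
P0=s["tool_pos"];Q=R.from_euler('xyz',s["tcp_rot"],degrees=True);print(P0,s["tcp_rot"])
# arc increments in tool frame (mm), fixed orientation; 16 steps to 1.5 rad
c=[np.array([-90*np.cos(a),-50,215+90*np.sin(a)]) for a in np.linspace(-np.pi/6,-np.pi/6+1.5,17)]
w=np.array([mx(x) for x in c]); print(Q.inv().apply(np.diff(w,axis=0)).round(1).tolist())
E
```

```text
time: 4.3
tool_pos: [495.3, 71.9, 170.6]
tcp_rot: [179.8, 20.2, -167.2]
ft_force: [-1.0, 6.5, 1.0]
finger_gap: 21.7
grip_force: 29.3
[495.30307206  71.86775969 170.56057341] [ 179.81536837   20.17600098 -167.24539752]
[[1.0, 0.0, -8.4], [0.3, 0.0, -8.4], [-0.5, 0.0, -8.4], [-1.3, 0.0, -8.3], [-2.1, 0.0, -8.2], [-2.8, 0.0, -7.9], [-3.6, 0.0, -7.6], [-4.3, 0.0, -7.3], [-4.9, 0.0, -6.8], [-5.6, 0.0, -6.3], [-6.1, 0.0, -5.8], [-6.6, 0.0, -5.2], [-7.1, 0.0, -4.6], [-7.5, 0.0, -3.9], [-7.8, 0.0, -3.2], [-8.1, 0.0, -2.4]]
```

```bash
python3 -m handwheel '[[0.001,0.001,-0.0084,0,0,0,0.015],[0.0003,0,-0.0084,0,0,0,0.015],[-0.0005,0,-0.0084,0,0,0,0.015],[-0.0013,0,-0.0083,0,0,0,0.015],[-0.0021,0,-0.0082,0,0,0,0.015],[-0.0028,0,-0.0079,0,0,0,0.015],[0,0,0,0,0,0,0.015]]'
python3 - <<'E'
from h import *
P=r.sense()["tool_pos"]; m=R.from_euler('z',-YAW,degrees=True).apply(P-O); print(m, np.hypot(m[0],m[2]-215), np.degrees(np.arctan2(m[2]-215,-m[0]))+30)
E
```

```text
time: 4.88
tool_pos: [487.4, 70.1, 223.4]
tcp_rot: [179.9, 20.8, -167.2]
ft_force: [19.2, 5.7, -4.0]
finger_gap: 18.6
grip_force: 29.6
[-88.28295543 -49.6812196  223.44007251] 88.68548383877481 35.461023310682755
```

Run:
```python
from h import *
p,D=r.snapshot("top");q,D2=r.snapshot("side")
cv2.imwrite("pics/e.png",np.hstack([cv2.resize(p[210:270,215:275],(400,400),interpolation=2),cv2.resize(q[150:220,200:270],(400,400),interpolation=2)]))
```

```text
(no output)
```

View pics/e.png

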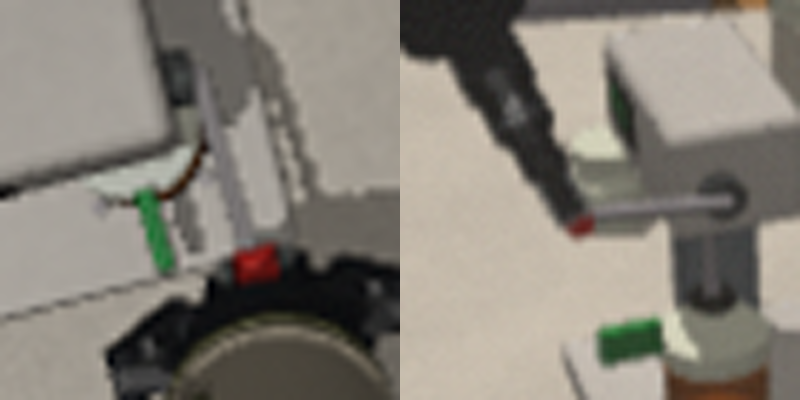

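The knob has slid to the fingertips, at about full-frame side pixel (231.5,189). I'll estimate the lever angle and regrip deeper.

Run:
```python
from h import *
for a in(0.3,.4,.5,.6,.7):
    t=a-np.pi/6; k=mx([-90*np.cos(t),-50,215+90*np.sin(t)]); print(a,k.round(1),proj("side",[k])[0].round(1),proj("top",[k+[0,0,8]])[0].round(1))
s=r.sense();print(s["tool_pos"],proj("side",[s["tool_pos"]]), proj("top",[s["tool_pos"]]))
for n in("side","top"):
    p,D=r.snapshot(n);C=cloud(n,D);h=cv2.cvtColor(p,cv2.COLOR_BGR2HSV);H,S,V=[h[...,i].astype(int) for i in range(3)]
    W=(C[...,0]>400)&(C[...,0]<600)&(C[...,1]>20)&(C[...,1]<120)&(C[...,2]>100)&(C[...,2]<300)
    m=W&((H<8)|(H>172))&(S>150)&(V>70); print(n,m.sum(),C[m].mean(0),np.argwhere(m).mean(0)[::-1],C[m].min(0),C[m].max(0))
```

```text
0.3 [488.   69.9 195. ] [231.2 195.6] [253.7 249.4]
0.4 [486.5  69.6 203.9] [230.5 193.3] [253.7 249.8]
0.5 [485.8  69.4 212.9] [230.1 190.9] [253.6 249.8]
0.6 [486.1  69.5 221.9] [229.9 188.4] [253.4 249.5]
0.7 [487.2  69.7 230.8] [230.1 185.9] [253.1 249. ]
[487.07972286  70.00689537 222.17309961] [[230.23627104 188.19918035]] [[253.34132342 249.3540775 ]]
side 4 [491.00668942  56.51531182 224.69637666] [231.5 189.5] [489.32339634  55.0221031  223.22730608] [492.67975934  57.52911686 226.04444034]
top 26 [486.82916202  70.0909376  232.68504459] [253.11538462 249.23076923] [481.76393533  61.68920671 228.54290775] [493.22609603  78.86686975 241.13230792]
```

```bash
python3 -m handwheel '[[0,0,0,0,0,0,0.05],[0,0,0,0,0,0,0.05],[0,0,0,0,0,0,0.05],[0,0,0,0,0,0,0.05]]'
python3 - <<'E'
from h import *
k=mx([-90,-50,220.]); s=r.sense(); print(s["tool_pos"]); delta(k,tool(20))
p,D=r.snapshot("top");C=cloud("top",D);h=cv2.cvtColor(p,cv2.COLOR_BGR2HSV);H,S,V=[h[...,i].astype(int) for i in range(3)]
W=(C[...,0]>400)&(C[...,0]<600)&(C[...,1]>20)&(C[...,1]<120)&(C[...,2]>100)&(C[...,2]<300)
m=W&((H<8)|(H>172))&(S>130)&(V>60); q=C[m]; print(m.sum(),q.mean(0),q.min(0),q.max(0),np.median(q,0)); rc=cv2.minAreaRect(q[:,:2].astype(np.float32));print(rc)
E
python3 -m handwheel '[[-0.001,0,0.008,0,0,0,0.05],[0,0,0,0,0,0,0.02],[0,0,0,0,0,0,0.02],[0,0,0,0,0,0,0.02],[0,0,0,0,0,0,0.02],[0,0,0,0,0,0,0.02],[0,0,0,0,0,0,0.02],[0,0,0,0,0,0,0.02]]' 40
```

```text
time: 5.42
tool_pos: [483.1, 68.9, 218.4]
tcp_rot: [179.9, 20.1, -167.3]
ft_force: [-0.4, -0.9, -1.3]
finger_gap: 50.1
grip_force: 0.0
[483.11970927  68.87714725 218.37518607]
shift mm tool [-3.1 -0.1 -0.6] turn deg [ 0.05  0.1  -0.05]
38 [486.11844789  69.60509904 231.35898588] [479.01866039  59.03838828 225.3797986 ] [493.38530839  79.17617009 237.38506662] [486.05730163  70.37910417 231.3920436 ]
((486.2102966308594, 69.10323333740234), (14.35766887664795, 20.135967254638672), 0.1665700376033783)
time: 6.13
tool_pos: [486.5, 70.0, 211.1]
tcp_rot: [179.9, 20.1, -167.2]
ft_force: [-4.5, 2.3, -1.9]
finger_gap: 22.4
grip_force: 41.2
```

Run:
```python
from h import *
Q=R.from_euler('xyz',r.sense()["tcp_rot"],degrees=True)
c=[mx([-90*np.cos(a),-50,215+90*np.sin(a)]) for a in np.linspace(.6,1.5,12)-np.pi/6]
print(Q.inv().apply(np.diff(c,axis=0)).round(1).tolist())
```

```text
[[-3.3, 0.0, -6.6], [-3.8, 0.0, -6.3], [-4.3, 0.0, -5.9], [-4.8, 0.0, -5.6], [-5.3, 0.0, -5.2], [-5.7, 0.0, -4.7], [-6.0, 0.0, -4.2], [-6.4, 0.0, -3.7], [-6.6, 0.0, -3.2], [-6.9, 0.0, -2.6], [-7.1, 0.0, -2.1]]
```

```bash
python3 -m handwheel '[[-0.0033,0,-0.0066,0,0,0,0.02],[-0.0038,0,-0.0063,0,0,0,0.02],[-0.0043,0,-0.0059,0,0,0,0.02],[-0.0048,0,-0.0056,0,0,0,0.02],[-0.0053,0,-0.0052,0,0,0,0.02],[0,0,0,0,0,0,0.02]]'
python3 -m handwheel '[[-0.0057,0,-0.0047,0,0,0,0.02],[-0.006,0,-0.0042,0,0,0,0.02],[-0.0064,0,-0.0037,0,0,0,0.02],[-0.0066,0,-0.0032,0,0,0,0.02],[-0.0069,0,-0.0026,0,0,0,0.02],[-0.006,0,-0.002,0,0,0,0.02],[0,0,0,0,0,0,0.02]]'
cat >> h.py <<'E'
def red():
    p,D=r.snapshot("top");C=cloud("top",D);h=cv2.cvtColor(p,cv2.COLOR_BGR2HSV);H,S,V=[h[...,i].astype(int) for i in range(3)]
    W=(C[...,0]>400)&(C[...,0]<600)&(C[...,1]>20)&(C[...,1]<140)&(C[...,2]>100)&(C[...,2]<330)
    m=W&((H<8)|(H>172))&(S>130)&(V>60); q=C[m]-[0,0,8]; print("red",m.sum(),q.mean(0).round(1),R.from_euler('z',-YAW,degrees=True).apply(q.mean(0)-O).round(1))
E
python3 -c "
from h import *
red(); print(mx([-90*np.cos(1.5-.5236),-50,215+90*np.sin(1.5-.5236)]))"
```

```text
time: 6.63
tool_pos: [498.0, 72.5, 248.2]
tcp_rot: [179.9, 20.3, -167.2]
ft_force: [4.0, 5.6, -4.1]
finger_gap: 22.2
grip_force: 40.4
time: 7.22
tool_pos: [525.3, 78.7, 279.2]
tcp_rot: [179.9, 20.2, -167.2]
ft_force: [4.0, 4.6, -6.4]
finger_gap: 22.1
grip_force: 40.6
red 0 [nan nan nan] [nan nan nan]
[524.42913201  78.17631411 289.56380408]h.py:29: RuntimeWarning: Mean of empty slice.
  m=W&((H<8)|(H>172))&(S>130)&(V>60); q=C[m]-[0,0,8]; print("red",m.sum(),q.mean(0).round(1),R.from_euler('z',-YAW,degrees=True).apply(q.mean(0)-O).round(1))
  ret = um.true_divide(
```

```bash
python3 -m handwheel '[[0,0,0,0,0,0,0.05],[0,0,0,0,0,0,0.05],[0,0,0,0,0,0,0.05],[0,0,-0.01,0,0,0,0.05],[0,0,-0.03,0,0,0,0.05],[0.02,0,-0.02,0,0,0,0.05],[0.03,0,0,0,0,0,0.05],[0.03,0,0,0,0,0,0.05]]'
python3 - <<'E'
from h import *
red()
q,D=r.snapshot("side");p,D=r.snapshot("top")
cv2.imwrite("pics/f.png",np.hstack([cv2.resize(p[190:270,190:270],(400,400),interpolation=2),cv2.resize(q[150:230,200:280],(400,400),interpolation=2)]))
T=mx([-60,0,114])+[0,-2,0]
for t in(30,34):
  Rt=tool(t,13); delta(T-60*Rt.apply([0,0,1]),Rt)
E
```

```text
time: 7.93
tool_pos: [430.9, 56.6, 310.9]
tcp_rot: [-179.9, 20.4, -167.2]
ft_force: [-0.1, -0.3, 0.9]
finger_gap: 50.0
grip_force: 0.0
red 43 [518.4  77.2 283.8] [-56.5 -49.6 283.8]
shift mm tool [ -3.9  48.4 153.4] turn deg [-0.13 -9.71 -0.26]
shift mm tool [  0.2  48.3 154.3] turn deg [ -0.14 -13.71  -0.26]
```

View pics/f.png

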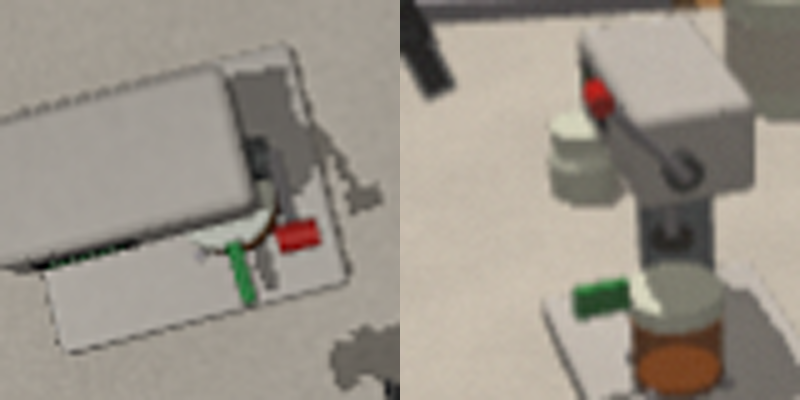

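The lever is up (knob at about (597,98) in the right-hand crop, near 1.41 rad), the foot is well clear of the cover, and the tab is free at (243,275) in the left crop. Next, the tab.

```bash
python3 -m handwheel '[[0,0.012,0.03,0,0,0,0.05],[0,0.012,0.03,0,0,0,0.05],[0,0.012,0.03,0,0,0,0.05],[-0.004,0.0124,0.03,0,0,0,0.05],[0,0,0.033,0,0,0,0.05],[0,0,0,0,-5,0,0.05],[0,0,0,-0.1,-5,-0.2,0.05],[0,0,0,0,0,0,0.05]]'
python3 - <<'E'
from h import *
T=mx([-60,0,114])+[0,-2,0]; Rt=tool(30,13); delta(T-60*Rt.apply([0,0,1]),Rt); delta(T,Rt); print(r.sense()["joint_pos"])
E
```

```text
time: 8.75
tool_pos: [471.8, 116.8, 159.3]
tcp_rot: [179.9, 29.8, -167.0]
ft_force: [-0.4, -0.2, -0.9]
finger_gap: 50.1
grip_force: 0.0
shift mm tool [-5.6 -1.4 -4.5] turn deg [ 0.13 -0.19 -0.03]
shift mm tool [-5.8 -1.5 55.5] turn deg [ 0.13 -0.19 -0.03]
[   4.45815946  -43.1418188   137.37099966    5.24017508   56.36162088
 -100.30751722]
```

```bash
python3 -m handwheel '[[-0.0058,-0.0015,0,0,0,0,0.05],[0,0,0.015,0,0,0,0.05],[0,0,0.02,0,0,0,0.05],[0,0,0.0205,0,0,0,0.05],[0,0,0,0,0,0,0.05],[0,0,0,0,0,0,0.05]]'
python3 - <<'E'
from h import *
T=mx([-60,0,114])+[0,-2,0]; Rt=tool(30,13); delta(T,Rt)
q,D=r.snapshot("side");p,D=r.snapshot("top")
cv2.imwrite("pics/g.png",np.hstack([cv2.resize(p[200:270,200:270],(400,400),interpolation=2),cv2.resize(q[170:230,205:265],(400,400),interpolation=2)]))
E
```

```text
time: 9.25
tool_pos: [509.4, 122.8, 122.3]
tcp_rot: [179.9, 30.1, -167.0]
ft_force: [0.1, -0.2, 0.6]
finger_gap: 50.3
grip_force: 0.0
shift mm tool [8.7 1.2 4.6] turn deg [ 0.03  0.13 -0.04]
```

View pics/g.png

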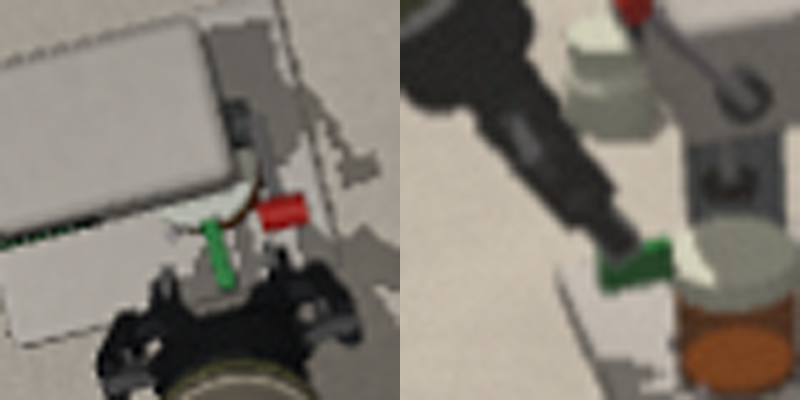

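The tab lies between the open fingers, which are about 8 mm too high and slightly too far forward. I'll correct that.

```bash
python3 -m handwheel '[[0.0045,0.0012,0.0023,0,0,0,0.05],[0.0042,0,0.0023,0,0,0,0.05],[0,0,0,0,0,0,0.05],[0,0,0,0,0,0,0.05]]'
python3 - <<'E'
from h import *
T=mx([-60,0,114])+[0,-2,0]; Rt=tool(30,13); delta(T,Rt);print(r.sense()["joint_pos"])
E
```

```text
time: 9.68
tool_pos: [501.9, 122.7, 111.9]
tcp_rot: [179.9, 30.2, -167.0]
ft_force: [-0.2, 0.4, -0.2]
finger_gap: 49.7
grip_force: 0.0
shift mm tool [-2.8 -0.4 -0.8] turn deg [ 0.04  0.15 -0.03]
[   5.13758914  -32.5178216   136.40486186    5.50702632   46.33043802
 -100.59305924]
```

```bash
python3 -m handwheel '[[-0.0025,0,-0.0005,0,0,0,0.03],[0,0,0,0,0,0,0.03],[0,0,0,0,0,0,0.005],[0,0,0,0,0,0,0.005],[0,0,0,0,0,0,0.005],[0,0,0,0,0,0,0.005],[0,0,0,0,0,0,0.005],[0,0,0,0,0,0,0.005]]' 40
python3 - <<'E'
from h import *
s=r.sense();Q=R.from_euler('xyz',s["tcp_rot"],degrees=True); print(s["tool_pos"],"up 24 mm:",Q.inv().apply([0,0,24]).round(1)); red()
E
```

```text
time: 10.35
tool_pos: [504.1, 123.2, 113.6]
tcp_rot: [179.9, 30.1, -167.0]
ft_force: [-0.2, 0.5, 0.8]
finger_gap: 4.8
grip_force: 0.1
[504.1088531  123.17920533 113.60747632] up 24 mm: [-12.1   0.  -20.8]
red 43 [518.4  77.2 284.1] [-56.5 -49.6 284.1]
```

```bash
cat >> h.py <<'E'
def green():
    for n in("side","top"):
        p,D=r.snapshot(n);C=cloud(n,D);h=cv2.cvtColor(p,cv2.COLOR_BGR2HSV);H,S,V=[h[...,i].astype(int) for i in range(3)]
        W=(C[...,0]>350)&(C[...,0]<650)&(abs(C[...,1])<180)&(C[...,2]>5)&(C[...,2]<190)
        m=W&(H>45)&(H<85)&(S>100); q=C[m]; print(n,m.sum(),q.mean(0).round(1),q.min(0).round(1),q.max(0).round(1),"px",np.argwhere(m).min(0)[::-1],np.argwhere(m).max(0)[::-1]) if m.any() else print(n,"none")
E
python3 -c "
from h import *
green(); s=r.sense()['tool_pos']; print(proj('top',[s]),proj('side',[s]))"
python3 -m handwheel '[[0,0,0,0,0,0,0],[0,0,0,0,0,0,0],[0,0,0,0,0,0,0],[0,0,0,0,0,0,0]]' 40
```

```text
side 42 [513.7 118.6 109.9] [498.6 107.2 100.1] [527.5 128.7 117.9] px [236 206] [244 212]
top 18 [517.9 125.4 115.5] [503.8 120.1  34.7] [531.3 140.9 138. ] px [235 239] [239 246]
[[238.27600345 246.41300403]] [[237.31082123 207.85234066]]
time: 10.83
tool_pos: [504.1, 123.2, 113.6]
tcp_rot: [179.9, 30.1, -167.0]
ft_force: [-0.2, -0.5, 0.6]
finger_gap: -0.0
grip_force: 0.1
```

Run:
```python
from h import *
print(r.tip_reach); s=r.sense();Q=R.from_euler('xyz',s["tcp_rot"],degrees=True)
for n in("side","top"):
    p,D=r.snapshot(n);C=cloud(n,D); L=Q.inv().apply(C.reshape(-1,3)-s["tool_pos"]).reshape(C.shape)
    V=p.max(2); m=(abs(L[...,0])<40)&(abs(L[...,1])<60)&(L[...,2]>-80)&(L[...,2]<40)&(V<75)&(D>0)
    q=L[m]; print(n,m.sum()); o=q[q[:,2].argsort()[::-1]][:14].round(0).tolist(); print(o)
p,_=r.snapshot("side");t,_=r.snapshot("top")
cv2.imwrite("pics/i.png",np.hstack([cv2.resize(t[225:265,215:255],(400,400),interpolation=2),cv2.resize(p[180:220,215:255],(400,400),interpolation=2)]))
```

```text
19.0
side 100
[[-16.0, -6.0, 22.0], [-9.0, -6.0, 20.0], [-14.0, -5.0, 20.0], [-11.0, -4.0, 19.0], [-6.0, -8.0, 17.0], [-16.0, -7.0, 16.0], [4.0, -4.0, 15.0], [-8.0, -5.0, 15.0], [-1.0, -7.0, 12.0], [-18.0, -7.0, 12.0], [-14.0, -8.0, 12.0], [-10.0, -5.0, 12.0], [-4.0, -12.0, 12.0], [-15.0, -5.0, 11.0]]
top 131
[[-7.0, -10.0, -16.0], [-11.0, 2.0, -17.0], [-12.0, -1.0, -23.0], [-6.0, -12.0, -24.0], [-11.0, -7.0, -24.0], [-11.0, 2.0, -25.0], [-9.0, -10.0, -28.0], [-8.0, 10.0, -28.0], [-12.0, -1.0, -29.0], [-11.0, -7.0, -30.0], [-11.0, 6.0, -30.0], [-11.0, 3.0, -32.0], [-7.0, -12.0, -32.0], [-10.0, -0.0, -32.0]]
```

View pics/i.png

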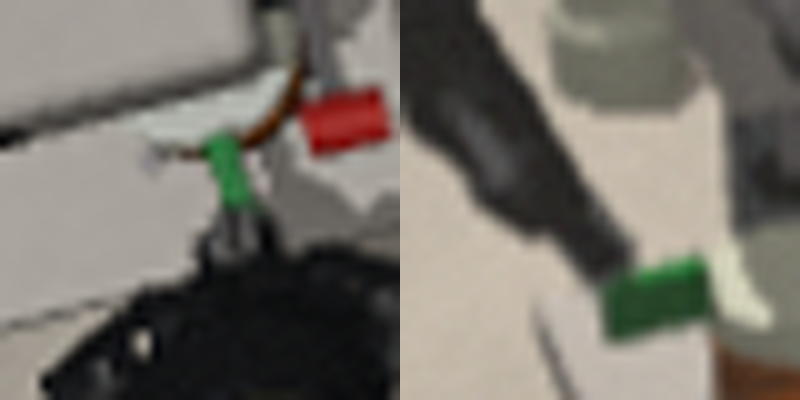

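The pads have shut just above the tab, with the fingertips at about side pixel (236.5,208.5). The real tips therefore reach less far than the TCP pose implies, as with the knob. I'll open, go 16 mm deeper and close again.

```bash
python3 -m handwheel '[[0,0,0,0,0,0,0.05],[0,0,0,0,0,0,0.05],[0,0,0,0,0,0,0.05],[0,0,0,0,0,0,0.05],[0,-0.001,0.008,0,0,0,0.05],[0,0,0.008,0,0,0,0.05],[0,0,0,0,0,0,0.05],[0,0,0,0,0,0,0.05]]' 40
python3 -c "
from h import *
s=r.sense();print(s['joint_pos']);green()"
```

```text
time: 11.7
tool_pos: [511.6, 124.0, 99.1]
tcp_rot: [179.9, 30.1, -167.0]
ft_force: [0.2, -0.6, 0.8]
finger_gap: 49.9
grip_force: 0.0
[   5.2008334   -28.89013639  135.47976084    5.72091494   43.73705453
 -100.86721005]
side 15 [523.5 120.9 112. ] [516.7 114.8 103. ] [530.  130.7 117.7] px [241 206] [245 210]
top 31 [512.3 120.4 116.4] [495.5 111.3  37.6] [530.9 137.2 124.2] px [236 238] [242 249]
```

```bash
python3 -m handwheel '[[0,0,0,0,0,0,0.02],[0,0,0,0,0,0,0.02],[0,0,0,0,0,0,0.02],[0,0,0,0,0,0,0.002],[0,0,0,0,0,0,0.002],[0,0,0,0,0,0,0.002],[0,0,0,0,0,0,0.002],[0,0,0,0,0,0,0.002]]' 40
python3 -c "
from h import *
green()"
```

```text
time: 12.47
tool_pos: [512.4, 124.1, 100.1]
tcp_rot: [179.9, 30.2, -167.0]
ft_force: [-0.5, 0.6, 3.5]
finger_gap: 8.7
grip_force: 43.0
side 16 [522.9 123.1 110.5] [516.  117.7 100.1] [527.5 130.7 117.6] px [241 206] [244 211]
top 34 [512.2 124.5 118.9] [495.5 117.8  34.4] [531.3 140.9 147.8] px [235 238] [240 249]
```

```bash
python3 -m handwheel '[[-0.002,0,-0.0035,0,0,0,0.002],[-0.002,0,-0.0035,0,0,0,0.002],[-0.002,0,-0.0035,0,0,0,0.002],[-0.002,0,-0.0035,0,0,0,0.002],[-0.002,0,-0.0035,0,0,0,0.002],[-0.002,0,-0.0035,0,0,0,0.002],[0,0,0,0,0,0,0.002],[0,0,0,0,0,0,0.002]]'
python3 -c "
from h import *
green();red()
p,D=r.snapshot('side');C=cloud('side',D);m=(abs(C[...,0]-558)<40)&(abs(C[...,1]-136)<45)&(C[...,2]>95)&(C[...,2]<150)&(p.min(2)>110); q=C[m]; print(m.sum(),np.percentile(q[:,2],[5,50,95]),q.mean(0))
D0=np.load('side0.npy');C=cloud('side',D0);q=C[(abs(C[...,0]-558)<40)&(abs(C[...,1]-136)<45)&(C[...,2]>95)&(C[...,2]<150)]; print(len(q),np.percentile(q[:,2],[5,50,95]),q.mean(0))
print(r.sense()['joint_pos'])"
```

```text
time: 13.23
tool_pos: [512.3, 123.9, 124.5]
tcp_rot: [180.0, 30.2, -167.0]
ft_force: [-0.8, -0.1, -0.2]
finger_gap: 8.8
grip_force: 42.6
side 17 [524.1 121.5 135. ] [517.4 115.2 126.3] [528.9 127.8 143.6] px [241 200] [244 205]
top 34 [511.2 124.4 145.7] [493.2 118.4 139.7] [528.4 130.5 163.5] px [235 238] [239 249]
red 45 [518.   77.5 283.8] [-56.8 -49.2 283.8]
46 [114.21157066 124.67099201 126.08949078] [545.37846381 128.40971619 123.24206641]
230 [ 97.68880998 102.36177298 134.00689188] [559.41517037 127.76619585 107.21769456]
[   5.19519274  -31.11123097  134.2347848     5.39693232   47.13157997
 -100.41172907]
```

The cover is lifted 24 mm and clear. Now sideways to the right, toward the tray.

```bash
python3 -m handwheel '[[0,-0.01,0,0,0,0,0.002],[0,-0.018,0,0,0,0,0.002],[0,-0.022,0,0,0,0,0.002],[0,-0.022,0,0,0,0,0.002],[0,-0.022,0,0,0,0,0.002],[0,-0.022,0,0,0,0,0.002],[0,-0.022,0,0,0,0,0.002],[0,-0.022,0,0,0,0,0.002]]'
python3 -m handwheel '[[0.007,-0.012,-0.004,0,0,0,0.002],[0.008,-0.012,-0.0045,0,0,0,0.002],[0.008,-0.012,-0.0045,0,0,0,0.002],[0.008,-0.012,-0.0045,0,0,0,0.002],[0.008,-0.012,-0.0045,0,0,0,0.002],[0.008,-0.012,-0.0045,0,0,0,0.002],[0.007,-0.01,-0.004,0,0,0,0.002],[0,0,0,0,0,0,0.002]]'
python3 - <<'E'
from h import *
red();green();s=r.sense();print(s["joint_pos"])
p,D=r.snapshot("top");C=cloud("top",D);m=(C[...,2]>40)&(C[...,2]<60)&(C[...,0]>450)&(abs(C[...,1]+114)<120)
m=(abs(C[...,1]+114)<90)&(C[...,0]>505)&(C[...,0]<640)&(C[...,2]>20)&(C[...,2]<180)&(p.min(2)>110);q=C[m]
print(m.sum(),q.mean(0),np.percentile(q,[2,98],axis=0)); 
print(cv2.minEnclosingCircle(q[:,:2].astype(np.float32)), s["tool_pos"])
E
```

```text
time: 14.1
tool_pos: [548.0, -33.1, 123.6]
tcp_rot: [179.9, 30.1, -167.0]
ft_force: [0.7, -0.1, -0.2]
finger_gap: 8.4
grip_force: 42.6
time: 14.77
tool_pos: [505.3, -127.6, 122.7]
tcp_rot: [180.0, 30.1, -167.1]
ft_force: [0.5, -0.1, -0.6]
finger_gap: 8.7
grip_force: 42.6
red 43 [518.4  77.2 283.8] [-56.5 -49.6 283.8]
side 30 [ 516.7 -128.6  134.5] [ 508.4 -133.1  122.7] [ 522.9 -119.6  143.5] px [241 245] [246 251]
top 40 [ 506.7 -126.2  141.8] [ 484.7 -135.4    5.5] [ 525.7 -118.5  182.3] px [315 238] [321 249]
[ -35.67417537  -25.35434126  130.49727148   26.76682882   56.95558865
 -149.84001433]
377 [ 557.48321322 -113.23408932  126.38168258] [[ 526.79982951 -144.24484511  120.54720836]
 [ 589.10735268  -82.69188721  131.4937555 ]]
((558.0928344726562, -114.11614990234375), 34.78120040893555) [ 505.97203196 -125.65578686  122.77203278]
```

The cover is over the tray, centred near (558,-114), with the lever still up. Joint 6 is close to its limit, so I'll turn the tool back 20° about vertical before lowering.

```bash
python3 -m handwheel '[[0,0,0,2.5,0,4.33,0.002],[0,0,0,2.5,0,4.33,0.002],[0,0,0,2.5,0,4.33,0.002],[0,0,0,2.5,0,4.33,0.002],[0.0045,0.008,-0.0025,0,0,0,0.002],[0.0045,0.008,-0.0025,0,0,0,0.002],[0,0,0,0,0,0,0.002]]'
cat >> h.py <<'E'
def cover(z0=20,z1=180):
    p,D=r.snapshot("top");C=cloud("top",D);m=(abs(C[...,1]+114)<90)&(C[...,0]>505)&(C[...,0]<640)&(C[...,2]>z0)&(C[...,2]<z1)&(p.min(2)>110);q=C[m]
    A=np.c_[q[:,:2]-q[:,:2].mean(0),np.ones(len(q))]; print("cover",m.sum(),cv2.minEnclosingCircle(q[:,:2].astype(np.float32)),np.median(q[:,2]),"slope",np.linalg.lstsq(A,q[:,2],rcond=None)[0][:2])
E
python3 -c "
from h import *
s=r.sense();print(s['joint_pos']);cover();Q=R.from_euler('xyz',s['tcp_rot'],degrees=True);print(Q.inv().apply([0,0,-1]))"
```

```text
time: 15.55
tool_pos: [497.4, -106.4, 122.4]
tcp_rot: [179.8, 30.1, 173.1]
ft_force: [-0.3, 0.5, -0.9]
finger_gap: 8.5
grip_force: 42.6
[ -24.41824034  -34.97299299  136.74270762   11.55474882   49.93243865
 -112.75828685]
cover 382 ((550.0658569335938, -112.49735260009766), 35.01572799682617) 125.73483401505278 slope [-0.01021011 -0.00161006]
[ 0.50122835 -0.00238089  0.86531178]
```

```bash
python3 -m handwheel '[[0.006,0,0.0104,0,0,0,0.002],[0.0075,0,0.013,0,0,0,0.002],[0.0075,0,0.013,0,0,0,0.002],[0.0075,0,0.013,0,0,0,0.002],[0.0075,0,0.013,0,0,0,0.002],[0.006,0,0.0104,0,0,0,0.002],[0,0,0,0,0,0,0.002],[0,0,0,0,0,0,0.002]]'
python3 -c "
from h import *
s=r.sense();print(s['joint_pos']);cover()"
```

```text
time: 16.27
tool_pos: [497.5, -108.4, 38.0]
tcp_rot: [179.8, 30.0, 172.9]
ft_force: [-0.3, -0.9, -0.2]
finger_gap: 8.7
grip_force: 42.6
[ -24.63514948  -25.27855748  140.14461084   14.67995844   37.24787181
 -117.10093805]
cover 338 ((550.3271484375, -115.06629180908203), 34.78532409667969) 41.32959043970172 slope [-0.01369946 -0.00496637]
```

```bash
python3 -m handwheel '[[0.003,0,0.0052,0,0,0,0.002],[0.003,0,0.0052,0,0,0,0.002],[0.002,0,0.0035,0,0,0,0.002],[0,0,0,0,0,0,0.002],[0,0,0,0,0,0,0.002]]'
python3 -m handwheel '[[0.0005,0,0.0009,0,0,0,0.002],[0.0005,0,0.0009,0,0,0,0.002],[0,0,0,0,0,0,0.002],[0,0,0,0,0,0,0.002]]'
python3 -c "
from h import *
s=r.sense();print(s['joint_pos']);cover(12)"
```

```text
time: 16.73
tool_pos: [497.7, -108.3, 22.3]
tcp_rot: [179.9, 30.1, 172.9]
ft_force: [0.0, -0.7, -0.3]
finger_gap: 8.7
grip_force: 42.6
time: 17.07
tool_pos: [498.1, -108.5, 20.8]
tcp_rot: [179.9, 30.1, 172.9]
ft_force: [-0.3, 0.2, -0.5]
finger_gap: 8.7
grip_force: 42.6
[ -24.60460623  -22.59759016  140.47644629   15.80759842   34.21846996
 -118.47642036]
cover 323 ((551.388427734375, -114.89054870605469), 35.01140594482422) 24.55943412617512 slope [0.0072375  0.02340668]
```

```bash
python3 -m handwheel '[[0.0005,0,0.0009,0,0,0,0.002],[0,0,0,0,0,0,0.002],[0,0,0,0,0,0,0.002]]'
python3 -m handwheel '[[0.0005,0,0.0009,0,0,0,0.002],[0,0,0,0,0,0,0.002],[0,0,0,0,0,0,0.002]]'
python3 -m handwheel '[[0.0003,0,0.0005,0,0,0,0.002],[0,0,0,0,0,0,0.002],[0,0,0,0,0,0,0.002]]'
```

```text
time: 17.37
tool_pos: [498.0, -108.5, 19.6]
tcp_rot: [179.9, 30.1, 172.9]
ft_force: [0.2, 0.0, -0.9]
finger_gap: 8.7
grip_force: 42.6
time: 17.62
tool_pos: [498.2, -108.5, 18.7]
tcp_rot: [179.9, 30.1, 172.9]
ft_force: [0.8, -0.1, -0.0]
finger_gap: 8.4
grip_force: 42.7
time: 17.87
tool_pos: [498.3, -108.5, 18.3]
tcp_rot: [179.9, 30.1, 172.9]
ft_force: [-0.6, 0.7, 1.9]
finger_gap: 8.7
grip_force: 42.9
```

```bash
python3 -m handwheel '[[0.0002,0,0.0004,0,0,0,0.002],[0,0,0,0,0,0,0.002],[0,0,0,0,0,0,0.002]]'
python3 -c "
from h import *
cover(12)"
python3 -m handwheel '[[0,0,0,0,0,0,0.015],[0,0,0,0,0,0,0.02],[0,0,0,0,0,0,0.03],[0,0,0,0,0,0,0.04],[0,0,0,0,0,0,0.045],[0,0,0,0,0,0,0.045],[0,0,0,0,0,0,0.045]]'
python3 -c "
from h import *
cover(12)"
```

```text
time: 18.12
tool_pos: [498.5, -108.7, 18.1]
tcp_rot: [179.9, 30.2, 172.9]
ft_force: [-2.3, 1.5, 4.2]
finger_gap: 8.7
grip_force: 43.3
cover 321 ((552.16357421875, -116.02247619628906), 35.00959777832031) 21.94741832624811 slope [0.01984175 0.00546495]
time: 18.75
tool_pos: [498.0, -108.5, 17.5]
tcp_rot: [179.9, 30.1, 172.9]
ft_force: [1.4, 0.1, -1.3]
finger_gap: 45.4
grip_force: 0.0
cover 320 ((551.6810913085938, -115.37747955322266), 34.909027099609375) 22.29145851819826 slope [-0.005588    0.00200797]
```

Released, with the cover flat at a top height of 22 mm, as expected. Backing off along the tool.

```bash
python3 -m handwheel '[[-0.003,0,-0.0052,0,0,0,0.045],[-0.005,0,-0.009,0,0,0,0.045],[-0.01,0,-0.0173,0,0,0,0.045],[-0.015,0,-0.026,0,0,0,0.045],[-0.015,0,-0.026,0,0,0,0.045],[-0.015,0,-0.026,0,0,0,0.045],[0,0,0,0,0,0,0.045],[0,0,0,0,0,0,0.045]]'
python3 - <<'E'
from h import *
cover(12); red(); s=r.sense(); print(s["ft_force"],s["qd"].round(1))
p,D=r.snapshot("side");C=cloud("side",D);m=(p[...,2].astype(int)-p[...,0]>60)&(abs(C[...,0]-560)<50)&(abs(C[...,1]-130)<50)&(C[...,2]>25)
q=C[m];print("jar amber",m.sum(),q.mean(0),q.min(0),q.max(0))
m=(abs(C[...,0]-560)<45)&(abs(C[...,1]-130)<50)&(C[...,2]>94)&(C[...,2]<106);print("jar top",m.sum(),C[m].mean(0),C[m].min(0),C[m].max(0))
E
```

```text
time: 19.47
tool_pos: [499.3, -109.5, 147.8]
tcp_rot: [-180.0, 30.4, 173.0]
ft_force: [-0.2, -0.4, -1.0]
finger_gap: 45.0
grip_force: 0.0
cover 318 ((551.8209228515625, -115.42182922363281), 34.63735580444336) 21.651124061419505 slope [ 0.01585257 -0.01349337]
red 43 [518.4  77.2 283.8] [-56.5 -49.6 283.8]
[ 0.13667553 -0.93064667 -0.90736512] [ 0.   1.3  1.4 -0.1 -0.1 -0.1]
jar amber 131 [561.80775086 107.85829302  61.49357693] [513.31882149  82.42033038  34.79850392] [590.89447369 177.89393941 291.98479543]
jar top 38 [564.02122947 132.56728478  96.47947746] [536.71844583 105.38183403  94.01425659] [594.09023371 165.86637574  99.11198977]
```

```bash
python3 -m handwheel '[[0,0,0,0,0,0,0.045],[0,0,0,0,0,0,0.045],[0,0,0,0,0,0,0.045]]' && python3 -c "
from bench import r
print(r.hand_in())"
```

```text
time: 19.87
tool_pos: [497.0, -108.4, 142.6]
tcp_rot: [179.8, 30.0, 172.9]
ft_force: [0.8, 0.0, 0.3]
finger_gap: 45.1
grip_force: 0.0
the job is handed in; nothing more can be done
None
```

I handed the job in at 19.9 s, and no verdict was returned: the lever is up at about 1.41 rad by camera (needs 1.2, stop 1.5), the cover lies flat on the steel tray about 5 mm from its centre, and the jar is standing in its place.

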